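# Check the air charge of a water purifier's pressure tank

### The job

Take the yellow pressure gauge upright out of its pocket in the tool caddy and set its nozzle squarely over the brass air valve on top of the purifier's white pressure tank. Press straight down, lightly, until the valve's sprung pin is well pushed in, without leaning hard on the tank, and finish while still holding the gauge upright on the valve with that light push: do not let go. Keep the gripper off the purifier and leave the other things where they are.

Things in the scene. Friction and masses are not known exactly. Their poses are not given: they have to be found in the camera images.
- gauge_center (a point): Digital pressure gauge, 120 mm long, 0.11 kg, upright, nozzle down, in a caddy pocket. Point on its axis, half-way up. Own z up. Yellow handle block: 26 mm below to 60 mm above this point, 30 mm wide along own y, 20 mm thick along own x (display on +x). Pocket rim 16 mm below this point; above it both sides are free: grip across the 30 mm, best 15 to 30 mm above this point.
- gauge_seat (a point): The gauge's sealing face, on its axis, 54 mm below gauge_center. It lies 6 mm up inside the brass nozzle, whose round skirt (21 mm outside, 15 mm inside diameter) goes over the valve stem. Own z points up the handle.
- valve_tip (a point): Tip of the air valve, where the gauge's sealing face must come: a vertical brass stem, 8 mm in diameter, 20 mm up from a blue washer (29 mm diameter) in the middle of the domed top of the white tank (110 mm diameter, 128 mm at its flange). 174.5 mm above the worktop, the purifier's highest point. Fixed to the purifier; z up, x and y as the purifier's.
- valve_core (a joint): The sprung pin in the valve stem: 0 = valve shut, pin at the tip; grows to 0.004 m when pushed down fully. It begins to move at 2 N and its spring adds 1 N for each mm (4 N half-way, 6 N at its stop).
- purifier: Water purifier, cover off: a white tray 240 mm (x) by 300 mm (y), standing fast; origin under its middle. On it: the tank (axis at x -30, y +70 mm, the valve on top), a booster pump lying at y -72 mm (up to 121 mm high), a white membrane housing with a blue end cap along the back at x +80 mm (up to 166 mm high).
- caddy: Grey tool caddy 236 mm (x) by 190 mm (y), 50 mm high, standing fast; origin under its middle. Three red pockets in a row at x -60, 0, +60 mm, y -50 mm: inside 24 mm (x) by 34 mm (y), rim 50 mm and floor 6 mm above the worktop. The gauge stands in any one of them, its axes along the caddy's; torch and marker in the other two.
- torch_center (a point): Bystander: grey pen torch, 22 mm in diameter, 115 mm tall, upright in a caddy pocket; point half-way up.
- marker_center (a point): Bystander: white marker pen with a blue cap, 20 mm in diameter, 110 mm tall, upright in a caddy pocket; point half-way up.
- valve_cap: Bystander: blue plastic dust cap of the valve, 14 mm in diameter, 13 mm tall, in the caddy's open tray; origin under its middle.
- screwdriver: Bystander: red-handled screwdriver lying near the far edge; origin under its middle.
- tumbler: Bystander: steel tumbler, 72 mm in diameter, 100 mm tall, on the worktop at the left; origin under its middle.
- spice_jar: Bystander: amber jar with a red cap, 64 mm in diameter, 100 mm tall, near the far edge; origin under its middle.
- cartridge: Bystander: white filter cartridge, 62 mm in diameter, 180 mm tall, upright on the worktop at the right; origin under its middle.
- gauge: The gauge as a whole; origin on its axis at the nozzle's mouth, 60 mm below gauge_center, axes as gauge_center.

How it is judged:
By the outcome, as a careful person would: the job done as asked, in the order asked, and still so for the second after the job is handed in, while the arm keeps its last pose, push and grip.
It also fails if it takes over 42 s, if anything falls off the work surface, if the arm or the gripper's body presses on something with over 40 N, if the wrist force passes 120 N, or if a joint passes its speed limit or range.

### The arm

A 6-joint arm with a two-finger parallel gripper is mounted at the origin on the work surface. World frame = base frame: x ahead of the robot, y to its left, z up, the work surface at z = 0. Lengths are in mm, angles in rad, forces in N, time in s.
With the tool pointing down it reaches from about 325 to 900 mm from the base axis. Payload 6.1 kg.
Tool frame: the origin (TCP) lies midway between the tips of the shut fingers; the grasp point (between the pads) lies 19 mm behind it (bot.grip_point_offset is the distance from the TCP to the grasp point, in mm); z points along the fingers, y is the line along which they close (so a half turn about z gives the same grasp; the last joint's range is limited). The gripper opens to 85 mm and grips with 20 to 120 N. Pads are 22 mm wide; open, the fingers measure 114 mm over their backs; the gripper's body (76 mm by 85 mm) begins 54 mm behind the grasp point. The pads swing forward as they close: fully open they stand 13 mm farther back than shut.
Start: joints at [-0.126, 0.22, 1.526, -0, 1.395, -0.126], TCP at [624.992, -0.003, 210.4] pointing down, gripper open.
Joint ranges: [-2.98, 2.98], [-0.91, 2.08], [0.09, 2.57], [-1.24, 4.39], [0.2, 2.65], [-2.68, 2.68]. Speed limits (rad/s): [2.57, 2.57, 3.01, 3.14, 3.14, 3.14].

### API

Orientations are given as a unit quaternion [w, x, y, z].
In Python, from workcell import bot gives the robot as it stands.
- The arm moves only by the tool move_arm, never from a script. Its argument "plan" is text: rows parted by semicolons, each of 5 numbers parted by spaces: the closure in counts, from 0 (fully open) to 255 (shut), then the shift along the tool's x, y, z in mm, then the turn about the tool's z in rad. A call has exactly 8 rows; each row shifts and turns the commanded pose from where the row before left it, along the tool's axes as they then stand; what a row does not reach is not made up. A row lasts 1/8 s, in which the tool goes at most 62.5 mm and 10.7 degrees, less where a joint would pass 70% of its speed; a pose out of reach is approached as far as the arm can. A call with a gripper value outside its range is refused whole. The fingers move at their own pace and stop on an object; "grip_force" is the grip in N (left out, the last holds). Time passes only in rows, so rows that do not move let the fingers close, or fill a call up. It gives the time, the measured TCP pose, the force, the opening and the grip force at its end, in the units of the state.
- bot.read_state(): the state, without advancing time (a new reading comes with each control period).
- bot.get_image(name): name is "scene" or "side" or "wrist"; returns a dict with "pixels" (400x640x3 uint8, blue, green, red), "depth" (400x640 float32, mm along the optical axis (not along the pixel's ray), 0 where there is no reading), "fx", "fy", "cx", "cy" (pixels), "R" (3x3) and "t" (3): a world point X has camera coordinates R X + t; the wrist camera has in their place "T_tool_cam" (4x4, takes a point from camera to tool coordinates, whose origin is the TCP and whose axes are the flange's). Camera axes: x right, y down, z forward; pixel columns grow to the right and rows downward; lengths in mm; the calibration is good to about 2 mm. The wrist camera is an equidistant fisheye: a pixel r from the principal point sees the ray r / f radians off the axis. A picture is of the moment at which its call begins: read the wrist's pose just before it.
- bot.sign_off(): hands the job in; it is judged then, once.
The state is a dict: "t": time; "q": joint angles; "joint_vel": joint speeds; "effort": joint torques, N m; "eef_pos": TCP position; "orientation": TCP orientation; "contact_force": force on the tool from outside, world axes, zero at the start; "torque": the same for the moment, N m; "gripper_width": opening from 0.0 (shut) to 1.0 (fully open); "finger_force": force on a finger pad.
Only numpy, scipy, OpenCV 4.12 (cv2) and the standard library are available. Lean on these libraries where they do the work, as an engineer would, in place of code of your own. Each camera call takes 0.05 s, during which the arm holds its last target. There are 200 camera calls.

## Working session

There is one attempt and no reset: what is moved stays moved. The work goes in short steps, Python scripts to look and compute and a tool call to move; the robot and the scene stay as the last step left them, time stands still between calls to the robot, and variables do not carry over. Pictures are saved under pics/ and viewed, at most 10 in all, crops included, and the job is handed in when it is done.

Besides the shell and the picture viewer there is one more tool, called after "Emit:" as name(argument=value, ...), one argument or row to a line, values as JSON. move_arm: Moves the arm, as the interface text tells. Its arguments: {"type":"object","properties":{"plan":{"type":"string"},"grip_force":{"type":"number"}},"required":["plan"]}

```bash
mkdir -p pics
cat > h.py <<'E'
import numpy as np, cv2
from workcell import bot
def grab(n):
    s=bot.read_state(); im=bot.get_image(n); np.save(f'pics/{n}_d.npy',im['depth']); 
    return s,im
def world(im,u,v,d=None):
    d=im['depth'][v,u] if d is None else d
    c=np.array([(u-im['cx'])/im['fx']*d,(v-im['cy'])/im['fy']*d,d])
    return im['R'].T@(c-im['t'])
E
python3 - <<'E'
from h import *
import pickle
for n in ('scene','side'):
    s,im=grab(n); pickle.dump(im,open(f'pics/{n}.pkl','wb')); cv2.imwrite(f'pics/{n}0.png',im['pixels'])
    print(n,im['fx'],im['cx'],im['cy'],np.round(im['R'],3).tolist(),np.round(im['t']), (-im['R'].T@im['t']).round())
print(s['orientation'],s['eef_pos'],s['contact_force'])
E
```

```text
scene 397.47828998551995 323.285458725841 192.17161458387824 [[-0.188, 0.982, 0.017], [0.707, 0.148, -0.691], [-0.681, -0.118, -0.723]] [ 103. -360. 1992.] [1631.  188. 1189.]
side 376.5879790085251 321.35677452673815 200.24729395287545 [[0.705, -0.709, 0.02], [-0.362, -0.384, -0.849], [0.61, 0.591, -0.528]] [-431.  340.  980.] [-171. -755.  814.]
[-7.63713380e-04  7.07107837e-01  7.07105064e-01 -5.93204607e-04] [6.24362073e+02 6.57980581e-02 2.09304685e+02] [ 1.35371279 -0.74303679 -0.8604393 ]
```

View pics/scene0.png

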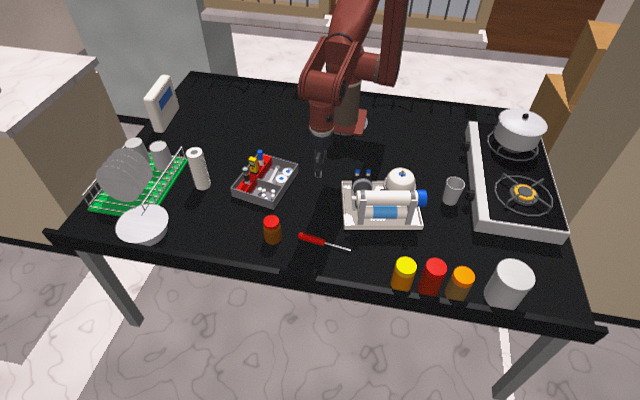

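View pics/side0.png

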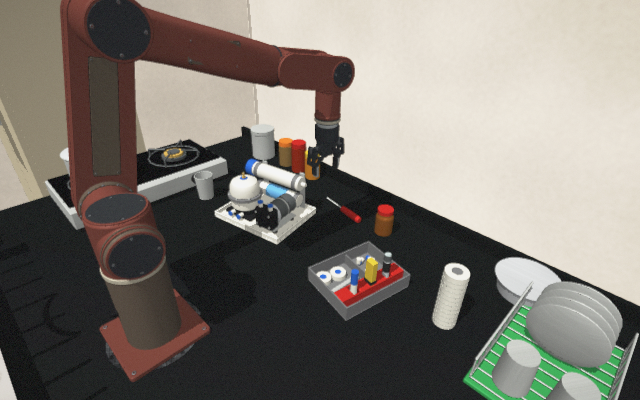

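Scene view: the gauge is yellow at about (253,165), in the middle pocket, and the valve is at about (403,172). Side view: gauge at (371,268), valve at (242,174). Next, enlarged crops.

Run:
```python
from h import *
import pickle
S=pickle.load(open('pics/scene.pkl','rb'));D=pickle.load(open('pics/side.pkl','rb'))
def crop(im,u,v,w=66,h=50,k=6):
    return cv2.resize(im['pixels'][v:v+h,u:u+w],None,fx=k,fy=k,interpolation=cv2.INTER_CUBIC)
cv2.imwrite('pics/crops.png',np.vstack([np.hstack([crop(S,230,150),crop(S,370,155)]),np.hstack([crop(D,335,245),crop(D,215,160)])]))
for n,im,pts in (('S',S,[(253,165),(403,172)]),('D',D,[(371,268),(242,174)])):
    for u,v in pts: print(n,u,v,world(im,u,v).round(1))
# cloud-based: yellow pixels on gauge, white tank/blue
for n,im in(('S',S),('D',D)):
    hsv=cv2.cvtColor(im['pixels'],cv2.COLOR_BGR2HSV)
    for nm,lo,hi in(('yel',(22,120,100),(35,255,255)),('red',(0,150,80),(8,255,255))):
        m=cv2.inRange(hsv,lo,hi); vs,us=np.nonzero(m)
        P=np.array([world(im,u,v) for u,v in zip(us,vs) if im['depth'][v,u]>0])
        k=(P[:,0]>400)&(P[:,0]<800)&(P[:,1]<-60)&(P[:,2]>35)&(P[:,2]<140)
        if nm=='red': k&=abs(P[:,2]-50)<8
        Q=P[k]
        if len(Q): print(n,nm,len(Q),Q.min(0).round(),Q.max(0).round(),Q.mean(0).round(1), cv2.minAreaRect(Q[:,:2].astype('f4')))
```

```text
S 253 165 [ 506.4 -299.8   93.3]
S 403 172 [501.4 294.6 165.4]
D 371 268 [ 489.2 -310.9  112.3]
D 242 174 [489.  286.  173.2]
S yel 72 [ 494. -315.   61.] [ 524. -283.  128.] [ 508.6 -297.    98.3] ((508.8634033203125, -299.0904846191406), (30.22354507446289, 32.53691101074219), 0.9487180709838867)
S red 221 [ 401. -340.   42.] [ 617. -261.   57.] [ 520.4 -297.2   48.3] ((506.3798522949219, -300.5405578613281), (44.92215347290039, 218.8831787109375), 79.55767059326172)
D yel 246 [ 488. -320.   60.] [ 510. -288.  129.] [ 494.7 -307.1  100.1] ((499.53802490234375, -304.25445556640625), (31.838661193847656, 21.669628143310547), 80.69886779785156)
D red 594 [ 400. -344.   42.] [ 617. -264.   55.] [ 496.9 -308.6   49.7] ((505.8830871582031, -303.90655517578125), (47.925804138183594, 218.117919921875), 79.96444702148438)
```

View pics/crops.png

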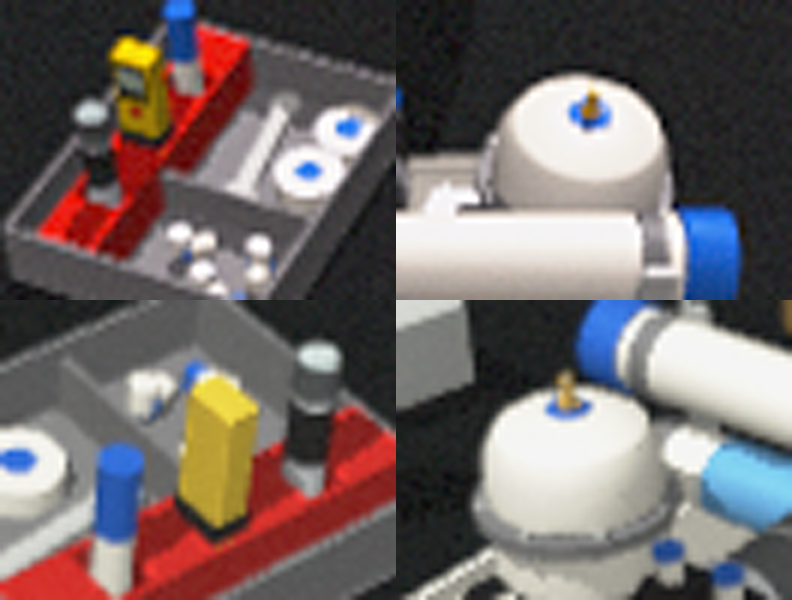

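```bash
cat >> h.py <<'E'
from scipy.optimize import least_squares
def ray(im,u,v):
    c=np.array([(u-im['cx'])/im['fx'],(v-im['cy'])/im['fy'],1.]); d=im['R'].T@c; return -im['R'].T@im['t'],d
def at_z(im,u,v,z):
    o,d=ray(im,u,v); return o+d*(z-o[2])/d[2]
def proj_wrist(im,s,X):
    from scipy.spatial.transform import Rotation as R
    q=np.array(s['orientation']); Rt=R.from_quat(q[[1,2,3,0]]).as_matrix()
    T=np.array(im['T_tool_cam']); p=Rt.T@(np.array(X)-s['eef_pos']); c=T[:3,:3].T@(p-T[:3,3])
    th=np.arctan2(np.hypot(*c[:2]),c[2]); a=np.arctan2(c[1],c[0])
    return im['cx']+im['fx']*th*np.cos(a), im['cy']+im['fy']*th*np.sin(a)
def wrist_at_z(im,s,u,v,z):
    from scipy.spatial.transform import Rotation as R
    q=np.array(s['orientation']); Rt=R.from_quat(q[[1,2,3,0]]).as_matrix()
    T=np.array(im['T_tool_cam']); x,y=(u-im['cx'])/im['fx'],(v-im['cy'])/im['fy']; th=np.hypot(x,y)
    c=np.array([np.sin(th)*x/th,np.sin(th)*y/th,np.cos(th)])
    d=Rt@T[:3,:3]@c; o=Rt@T[:3,3]+s['eef_pos']; return o+d*(z-o[2])/d[2]
E
python3 - <<'E'
from h import *
import pickle
S=pickle.load(open('pics/scene.pkl','rb'));D=pickle.load(open('pics/side.pkl','rb'))
print('gauge',at_z(S,252.3,157.0,126),at_z(D,371.9,261.1,126))
print('valve',at_z(S,402.5,170.0,174.5),at_z(D,242.9,171.8,174.5))
s,im=grab('wrist'); print(im['T_tool_cam'],im['fx'],im['cx'],im['cy'],s['orientation'],s['eef_pos'])
cv2.imwrite('pics/w0.png',im['pixels'])
E
```

```text
gauge [ 494.96292837 -302.61365879  126.        ] [ 500.16792344 -303.75274842  126.        ]
valve [500.74153527 291.2239792  174.5       ] [499.89472659 295.72455597 174.5       ]
[[-8.24927366e-04 -9.57513628e-01 -2.88386845e-01  7.36763397e+01]
 [ 9.99998873e-01 -1.15160717e-03  9.63126893e-04 -1.44477268e-01]
 [-1.25431548e-03 -2.88385725e-01  9.57513499e-01 -1.62584452e+02]
 [ 0.00000000e+00  0.00000000e+00  0.00000000e+00  1.00000000e+00]] 309.70691628693146 322.4399348295162 195.8301124957293 [-7.03033847e-04  7.07103133e-01  7.07109880e-01 -5.31577434e-04] [6.24420320e+02 9.79506578e-02 2.09400898e+02]
```

View pics/w0.png

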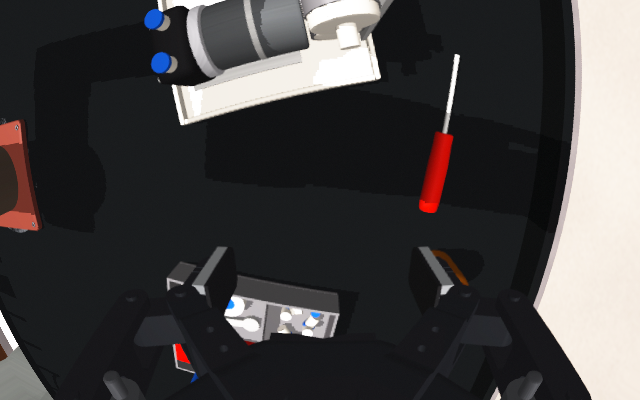

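Emit:
move_arm(
  plan="0 -38 -15.6 0 0; 0 -38 -15.6 0 0; 0 -38 -15.6 0 0; 0 -38 -15.6 0 0; 0 -38 -15.6 0 0; 0 -38 -15.6 0 0; 0 -38 -15.6 0 0; 0 -38 -15.6 0 0",
  grip_force=40,
)

```text
t: 1.15
eef_pos: [499.4, -305.0, 210.1]
orientation: [-0.0, 0.707, 0.707, 0.0]
contact_force: [0.8, -0.5, 0.5]
gripper_width: 1.003
finger_force: 0.0
```

Emit:
move_arm(
  plan="0 0 0 0 -0.1745; 0 0 0 0 -0.1745; 0 0 0 0 -0.1745; 0 0 0 0 -0.1745; 0 0 0 0 -0.1745; 0 0 0 0 -0.1745; 0 0 0 0 -0.1745; 0 0 0 0 -0.1745",
)

```text
t: 2.15
eef_pos: [500.0, -303.8, 210.0]
orientation: [-0.0, 0.084, 0.996, 0.0]
contact_force: [1.0, 0.2, 0.0]
gripper_width: 0.996
finger_force: 0.0
```

Run:
```python
from h import *
import pickle
from scipy.spatial.transform import Rotation as R
s,im=grab('wrist'); pickle.dump((s,im),open('pics/w1.pkl','wb'))
q=np.array(s['orientation']);print(s['t'],s['eef_pos'],s['contact_force'],R.from_quat(q[[1,2,3,0]]).as_matrix().round(3).tolist())
for z in(126,): print(proj_wrist(im,s,[499,-303.5,z]))
u,v=map(int,proj_wrist(im,s,[499,-303.5,126]))
c=im['pixels'][v-75:v+75,u-100:u+100]; print(u-100,v-75)
cv2.imwrite('pics/w1.png',cv2.resize(c,None,fx=4,fy=4,interpolation=cv2.INTER_CUBIC))
```

```text
2.15 [ 499.98259073 -303.84037264  210.00123564] [0.95680394 0.21192343 0.01325008] [[-0.986, 0.168, -0.001], [0.168, 0.986, 0.0], [0.001, 0.0, -1.0]]
(np.float64(322.38826965149354), np.float64(193.60268588343993))
222 118
```

View pics/w1.png

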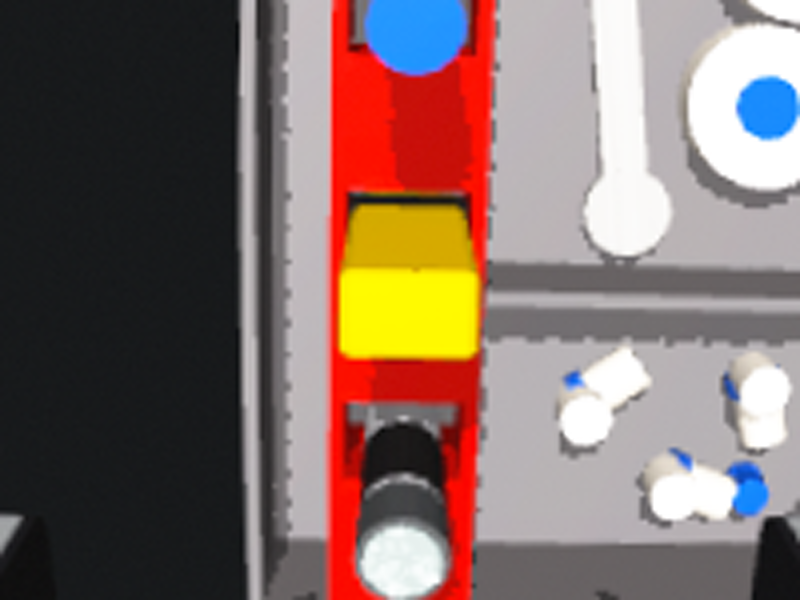

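The gauge's top face is centred at crop (409,312), square to the image.

Run:
```python
from h import *
import pickle
s,im=pickle.load(open('pics/w1.pkl','rb'))
for z in(124,126):print(wrist_at_z(im,s,323.9,195.6,z))
print(im['depth'][194:198:2,316:332:5])
```

```text
[ 501.513924   -302.64476522  124.        ]
[ 500.91897203 -302.55363004  126.        ]
[[259.5157  256.5599  257.92178 259.43448]
 [256.89377 259.13507 259.5431  257.0688 ]]
```

Emit:
move_arm(
  plan="0 0 1 20 0; 0 0 0 20 0; 0 0 0 20 0; 0 0 0 20 0; 0 0 0 20 0; 0 0 0 20 0; 0 0 0 12 0; 0 0 0 8 0",
)

```text
t: 3.2
eef_pos: [500.3, -303.0, 69.6]
orientation: [-0.0, 0.087, 0.996, 0.0]
contact_force: [-0.6, -0.2, -0.4]
gripper_width: 1.001
finger_force: 0.0
```

Emit:
move_arm(
  plan="0 0 0 0 0; 255 0 0 0 0; 255 0 0 0 0; 255 0 0 0 0; 255 0 0 0 0; 255 0 0 0 0; 255 0 0 0 0; 255 0 0 0 0",
  grip_force=50,
)

```text
t: 4.2
eef_pos: [500.8, -303.3, 71.0]
orientation: [0.0, 0.087, 0.996, -0.0]
contact_force: [-0.5, 0.6, 4.6]
gripper_width: 0.341
finger_force: 49.7
```

Emit:
move_arm(
  plan="255 0 0 -8 0; 255 0 0 -15 0; 255 0 0 -25 0; 255 0 0 -35 0; 255 0 0 -40 0; 255 0 0 -40 0; 255 0 0 -35 0; 255 0 0 -22 0",
)

```text
t: 5.2
eef_pos: [500.7, -303.3, 293.7]
orientation: [0.001, 0.087, 0.996, -0.001]
contact_force: [0.0, -0.8, -1.7]
gripper_width: 0.346
finger_force: 49.4
```

Run:
```python
from h import *
s=bot.read_state(); print(s['eef_pos'],s['q'],s['contact_force'])
# target above valve but short 60mm along -tool? tool x axis=(-.986,.168), y=(.168,.986)
x=np.array([-.985,.173]);y=np.array([.173,.985])
for T in([500.3,294],):
    d=np.array(T)-s['eef_pos'][:2]; print(d@x,d@y)
```

```text
[ 500.66743021 -303.29903476  293.6714961 ] [-6.79279929e-01  8.17922498e-02  1.52642533e+00 -1.08718646e-04
  1.53030274e+00 -2.07528444e+00] [ 0.03071126 -0.82289766 -1.74321569]
103.69465177280897 588.2759838144611
```

Emit:
move_arm(
  plan="255 2 20 0 0; 255 3 35 0 0; 255 4 42 0 0; 255 4 42 0 0; 255 4 42 0 0; 255 4 42 0 0; 255 4 42 0 0; 255 4 42 0 0",
)

```text
t: 6.2
eef_pos: [523.8, 6.9, 289.0]
orientation: [-0.001, 0.087, 0.996, 0.0]
contact_force: [0.9, -0.6, -1.1]
gripper_width: 0.343
finger_force: 49.5
```

Emit:
move_arm(
  plan="255 4 42 0 0; 255 4 42 0 0; 255 4 42 0 0; 255 4 42 0 0; 255 4 42 0 0; 255 4 40 0 0; 255 1 26 0 0; 255 0 5 0 0",
)

```text
t: 7.2
eef_pos: [547.6, 287.4, 288.7]
orientation: [-0.001, 0.086, 0.996, -0.0]
contact_force: [0.0, -0.3, -0.7]
gripper_width: 0.346
finger_force: 49.5
```

Run:
```python
from h import *
import pickle
from scipy.spatial.transform import Rotation as R
s,im=grab('wrist'); pickle.dump((s,im),open('pics/w2.pkl','wb'))
q=np.array(s['orientation']);print(s['t'],s['eef_pos'],s['contact_force'],R.from_quat(q[[1,2,3,0]]).as_matrix().round(4).tolist())
p=proj_wrist(im,s,[500.3,294,174.5]);print(p)
u,v=map(int,p); v0=max(v-75,0);u0=u-100; print(u0,v0)
cv2.imwrite('pics/w2.png',cv2.resize(im['pixels'][v0:v0+150,u0:u0+200],None,fx=4,fy=4,interpolation=cv2.INTER_CUBIC))
```

```text
7.2 [547.56063493 287.41112153 288.67422468] [ 0.00745724 -0.33407272 -0.73052642] [[-0.9852, 0.1711, -0.003], [0.1711, 0.9853, -0.0006], [0.0028, -0.0011, -1.0]]
(np.float64(320.541133406679), np.float64(134.14454609161135))
220 59
```

View pics/w2.png

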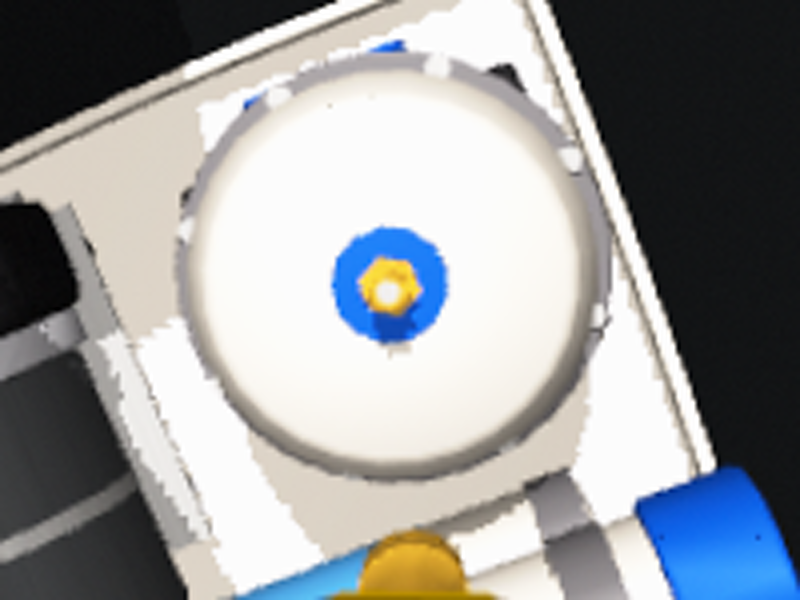

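Run:
```python
from h import *
import pickle
from scipy.spatial.transform import Rotation as R
s,im=pickle.load(open('pics/w2.pkl','rb'))
V=wrist_at_z(im,s,316.6,131.4,174.5);print(V,wrist_at_z(im,s,317.4,129.6,154.5))
q=np.array(s['orientation']);Rt=R.from_quat(q[[1,2,3,0]]).as_matrix()
for x in(9,10.5,12):print(x,proj_wrist(im,s,s['eef_pos']+Rt@[x,0,65]))
print('tool-frame to go',Rt.T@(V-s['eef_pos']))
```

```text
[497.25449696 290.96896785 174.5       ] [497.24389331 291.34888439 154.5       ]
9 (np.float64(322.1900491274924), np.float64(190.54765344704387))
10.5 (np.float64(322.1879848904465), np.float64(188.6553971349581))
12 (np.float64(322.1859197415424), np.float64(186.75670677013537))
tool-frame to go [ 49.84898808  -4.97353364 114.32174648]
```

Valve tip at crop (388,291), skirt at (412,560). I'll hover above the valve and check the alignment from two yaw angles.

Emit:
move_arm(
  plan="255 10 -1 0 0; 255 15 -2 0 0; 255 15 -2 0 0; 255 10 0 0 0; 255 0.3 0 12 0; 255 0 0 15 0; 255 0 0 9 0; 255 0 0 5 0",
)

```text
t: 8.25
eef_pos: [498.8, 288.9, 247.8]
orientation: [-0.001, 0.087, 0.996, -0.0]
contact_force: [-0.1, -0.5, -1.1]
gripper_width: 0.34
finger_force: 49.6
```

```bash
cat >> h.py <<'E'
def shot(tag):
    import pickle
    out=[]
    s,im=grab('wrist'); pickle.dump((s,im),open(f'pics/{tag}.pkl','wb'))
    from scipy.spatial.transform import Rotation as R
    q=np.array(s['orientation']);Rt=R.from_quat(q[[1,2,3,0]]).as_matrix()
    print(s['t'],np.round(s['eef_pos'],2),np.round(s['contact_force'],2),np.round(Rt,4).tolist())
    p=proj_wrist(im,s,s['eef_pos']+Rt@[5,0,70]); u0,v0=int(p[0])-40,int(p[1])-40; print('crop org',u0,v0)
    cv2.imwrite(f'pics/{tag}.png',cv2.resize(im['pixels'][v0:v0+60,u0:u0+80],None,fx=8,fy=8,interpolation=cv2.INTER_CUBIC))
E
python3 -c "
from h import *
shot('w3')"
```

```text
8.25 [498.8  288.93 247.82] [-0.08 -0.46 -1.12] [[-0.9847, 0.1742, -0.0019], [0.1742, 0.9847, -0.0008], [0.0017, -0.0011, -1.0]]
crop org 282 153
```

View pics/w3.png

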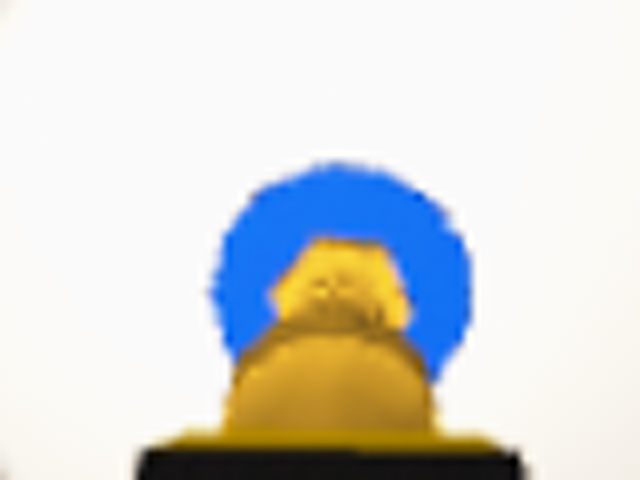

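Emit:
move_arm(
  plan="255 0 1.2 0 0; 255 0 0 0 0.18; 255 0 0 0 0.18; 255 0 0 0 0.18; 255 0 0 0 0.18; 255 0 0 0 0.18; 255 0 0 0 0.18; 255 0 0 0 0.18",
)

```text
t: 9.3
eef_pos: [499.7, 290.6, 250.2]
orientation: [0.0, 0.66, 0.752, 0.001]
contact_force: [0.5, 0.3, -1.2]
gripper_width: 0.341
finger_force: 49.5
```

Emit:
move_arm(
  plan="255 0 0 0 0.18; 255 0 0 0 0.13; 255 0 0 0 0; 255 0 0 0 0; 255 0 0 0 0; 255 0 0 0 0; 255 0 0 0 0; 255 0 0 0 0",
)

```text
t: 10.3
eef_pos: [499.3, 290.4, 249.4]
orientation: [0.0, 0.766, 0.643, -0.0]
contact_force: [0.4, 0.6, -0.6]
gripper_width: 0.346
finger_force: 49.5
```

```bash
python3 -c "
from h import *
shot('w4')"
```

```text
10.3 [499.25 290.4  249.38] [ 0.37  0.58 -0.6 ] [[0.173, 0.9849, -0.0], [0.9849, -0.173, -0.0], [-0.0, -0.0, -1.0]]
crop org 282 154
```

View pics/w4.png

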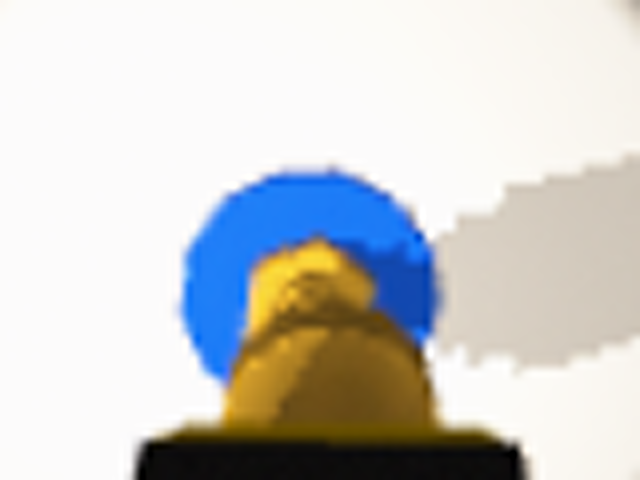

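Emit:
move_arm(
  plan="255 0 -2.3 0 0; 255 0 0 0 0; 255 0 0 2 0; 255 0 0 2 0; 255 0 0 2 0; 255 0 0 2 0; 255 0 0 0 0; 255 0 0 0 0",
)

```text
t: 11.35
eef_pos: [497.0, 290.8, 241.5]
orientation: [0.0, 0.766, 0.643, 0.0]
contact_force: [0.0, -0.3, 0.1]
gripper_width: 0.345
finger_force: 49.5
```

```bash
python3 -c "
from h import *
shot('w5')"
```

```text
11.35 [497.04 290.82 241.46] [ 0.03 -0.34  0.07] [[0.1732, 0.9849, 0.0001], [0.9849, -0.1732, 0.0], [0.0001, 0.0001, -1.0]]
crop org 282 154
```

View pics/w5.png

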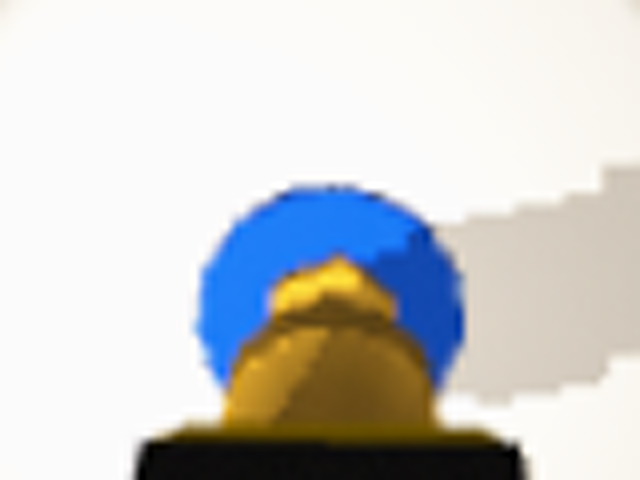

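The skirt and washer are now both centred at u≈331, so the nozzle is laterally aligned. Descending gently.

Emit:
move_arm(
  plan="255 0 0 1.5 0; 255 0 0 1.5 0; 255 0 0 1.5 0; 255 0 0 1 0; 255 0 0 0.5 0; 255 0 0 0 0; 255 0 0 0 0; 255 0 0 0 0",
)

```text
t: 12.4
eef_pos: [497.0, 290.8, 235.5]
orientation: [0.0, 0.766, 0.643, 0.0]
contact_force: [-0.4, -0.4, -1.6]
gripper_width: 0.343
finger_force: 49.5
```

Emit:
move_arm(
  plan="255 0 0 0.5 0; 255 0 0 0.5 0; 255 0 0 0.5 0; 255 0 0 0.5 0; 255 0 0 0 0; 255 0 0 0 0; 255 0 0 0 0; 255 0 0 0 0",
)

```text
t: 13.4
eef_pos: [497.0, 290.8, 233.5]
orientation: [0.0, 0.766, 0.643, 0.0]
contact_force: [-0.7, -0.4, 0.3]
gripper_width: 0.347
finger_force: 49.8
```

Emit:
move_arm(
  plan="255 0 0 0.5 0; 255 0 0 0.5 0; 255 0 0 0 0; 255 0 0 0 0; 255 0 0 0 0; 255 0 0 0 0; 255 0 0 0 0; 255 0 0 0 0",
)

```text
t: 14.4
eef_pos: [497.0, 290.8, 232.5]
orientation: [0.0, 0.766, 0.643, 0.0]
contact_force: [-1.1, -0.5, 2.4]
gripper_width: 0.344
finger_force: 50.0
```

Emit:
move_arm(
  plan="255 0 0 0.5 0; 255 0 0 0.5 0; 255 0 0 0 0; 255 0 0 0 0; 255 0 0 0 0; 255 0 0 0 0; 255 0 0 0 0; 255 0 0 0 0",
)

```text
t: 15.4
eef_pos: [497.1, 290.8, 231.4]
orientation: [0.0, 0.766, 0.643, 0.0]
contact_force: [-1.5, -0.4, 3.5]
gripper_width: 0.343
finger_force: 50.1
```

Emit:
move_arm(
  plan="255 0 0 0.5 0; 255 0 0 0.5 0; 255 0 0 0 0; 255 0 0 0 0; 255 0 0 0 0; 255 0 0 0 0; 255 0 0 0 0; 255 0 0 0 0",
)

```text
t: 16.4
eef_pos: [497.0, 290.8, 230.4]
orientation: [0.0, 0.766, 0.643, 0.0]
contact_force: [0.1, -0.0, 3.8]
gripper_width: 0.341
finger_force: 50.2
```

Run:
```python
from h import *
F=[];T=[]
for i in range(6):
    bot.get_image('side'); s=bot.read_state(); F.append(s['contact_force']);T.append(s['torque'])
print(np.mean(F,0),np.std(F,0),np.mean(T,0),s['eef_pos'],s['t'])
```

```text
[-0.59946178 -0.18460157  3.98681769] [0.42254058 0.45359746 0.4162228 ] [-0.03937257  0.16254484  0.00241783] [497.00833285 290.82021948 230.39200577] 16.7
```

Emit:
move_arm(
  plan="255 0 0 0.3 0; 255 0 0 0.2 0; 255 0 0 0 0; 255 0 0 0 0; 255 0 0 0 0; 255 0 0 0 0; 255 0 0 0 0; 255 0 0 0 0",
)

```text
t: 17.7
eef_pos: [497.0, 290.8, 229.9]
orientation: [0.0, 0.766, 0.643, 0.0]
contact_force: [-0.5, -0.4, 3.5]
gripper_width: 0.345
finger_force: 50.2
```

Run:
```python
from h import *
F=[]
for i in range(8):
    im=bot.get_image('side'); s=bot.read_state(); F.append(s['contact_force'])
print(np.mean(F,0),s['eef_pos'],s['t'])
im2=bot.get_image('scene')
c=lambda im,u,v:cv2.resize(im['pixels'][v:v+80,u:u+60],None,fx=6,fy=6,interpolation=cv2.INTER_CUBIC)
cv2.imwrite('pics/f.png',np.hstack([c(im,213,120),c(im2,372,115)]))
```

```text
[-0.21379412  0.06160818  4.36301472] [497.01912168 290.82816222 229.92283308] 18.1
```

View pics/f.png

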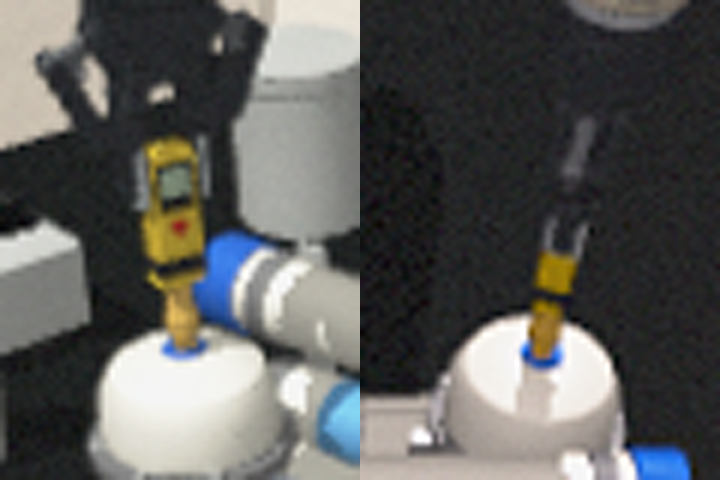

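The gauge sits upright over the stem in both views (nozzle at about (183,335) and (543,345)). The push is about 5.4 N, which puts the pin about 3.4 mm in.

```bash
python3 -c "
from workcell import bot
print(bot.sign_off())"
```

```text
the job is handed in; nothing more can be done
None
```

The gauge is still held upright on the valve with a light push of about 5.4 N, which by the spring rate puts the pin about 3.4 mm in; I handed the job in at about 18 s.

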